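# Set the pour-over dripper over its cup

### The arm

A 6-joint arm with a two-finger parallel gripper is mounted at the origin on the work surface. World frame = base frame: x ahead of the robot, y to its left, z up, the work surface at z = 0. Lengths are in mm, angles in rad, forces in N, time in s.
With the tool pointing down it reaches from about 350 to 975 mm from the base axis. Payload 7.1 kg.
Tool frame: the origin (TCP) lies midway between the tips of the shut fingers; the grasp point (between the pads) lies 19 mm behind it; z points along the fingers, y is the line along which they close (so a half turn about z gives the same grasp; the last joint's range is limited). The gripper opens to 88 mm and grips with 3 to 60 N. Pads are 20 mm wide; open, the fingers measure 115 mm over their backs; the gripper's body (75 mm by 178 mm) begins 61 mm behind the grasp point.
Start: joints at [1.231, 0.423, 1.63, -0, 1.089, -0.019], TCP at [197.047, 593.108, 222.675] pointing down, gripper open.
Joint ranges: [-3, 3], [-0.9, 2.11], [0.09, 2.58], [-1.31, 4.45], [0.11, 2.69], [-2.54, 2.54]. Speed limits (rad/s): [2.39, 2.39, 3.01, 3.14, 3.14, 3.14].

### API

Orientations are given as a rotation vector (axis times angle).
In Python, from workcell import get_obs, get_image, camera_params, close_job gives the robot as it stands.
- The arm moves only by the shell command python3 -m creep 'ROWS' [OPENING]. ROWS is a JSON object of lists of equal length, an entry for each row: "delta_pos": the shift along the tool's x, y, z in m, a list of three; "twist": the turn, a rotation vector about the tool's x, y, z in degrees, a list of three. A call has 1 to 20 rows; each row shifts and turns the commanded pose from where the row before left it, along the tool's axes as they then stand; what a row does not reach is not made up. A row lasts 1/12 s, in which the tool goes at most 41.7 mm and 7.16 degrees, less where a joint would pass 70% of its speed; a pose out of reach is approached as far as the arm can. A call with a gripper value outside its range is refused whole. OPENING is the opening, from 0 (shut) to 1 (fully open), set as the call begins (- or left out, the last holds). The fingers move at their own pace and stop on an object; the grip force is fixed at half the most. Time passes only in rows, so rows that do not move let the fingers close. It gives the time, the measured TCP pose, the force, the opening and the grip force at its end, in the units of the state.
- get_obs(): the state, without advancing time (a new reading comes with each control period).
- get_image(name): name is "scene" or "top" or "wrist"; returns (picture, depth): 480x640x3 uint8, red, green, blue; 480x640 float32, mm along the optical axis (not along the pixel's ray), 0 where there is no reading.
- camera_params(name): a dict with "camera_matrix" (3x3 intrinsics, pixels), "extrinsics" (4x4, takes a point from camera to world coordinates). Camera axes: x right, y down, z forward; pixel columns grow to the right and rows downward; lengths in mm; the calibration is good to about 2 mm. A picture is of the moment at which its call begins: read the wrist's pose just before it. camera_params takes no time and is no camera call; for the wrist camera it gives the pose at the moment of the call.
- close_job(): hands the job in; it is judged then, once.
The state is a dict: "t": time; "qpos": joint angles; "qvel": joint speeds; "joint_torque": joint torques, N m; "ee_pos": TCP position; "orientation": TCP orientation; "ft_force": force on the tool from outside, world axes, zero at the start; "moment": the same for the moment, N m; "width": finger opening in mm; "grasp_force": force on a finger pad.
Only numpy, scipy, OpenCV 4.12 (cv2) and the standard library are available. Lean on these libraries where they do the work, as an engineer would, in place of code of your own. Each camera call takes 0.05 s, during which the arm holds its last target. There are 200 camera calls.

### The job

Unlock the red clamp lever on the pour-over stand, slide the dripper carriage until its yellow pointer lines up with the red marker, and lock the lever fully again. Then dip the cup of the ladle fully below the rim, near the middle, of the white dripper and lay the ladle back across its rest. Leave everything else on the counter where it stands.

Things in the scene. Friction and masses are not known exactly. Their poses are not given: they have to be found in the camera images.
- stand: pour-over stand, fixed to the counter for the run: dark wood base 210 x 380 x 8 mm (x from -50 to +160 mm, y from -190 to +190 mm) carrying an aluminium rail 36 mm wide, 50 mm tall, along its y axis at x = 0, with dark end stops 78 mm tall. Origin: counter level under the middle of the rail; y along the rail
- carriage (a joint): sliding grey carriage on the rail, in m: 0 at the -y end, grows towards +y of the stand, stop at 0.20. Body 60 x 130 mm, its top 96 mm above the counter; it carries the dripper on its +x side. Moves freely (about 3 N) when the lever is unlocked, braked (tens of N) when locked
- carriage_grip (a point): top centre of the black upright grip block on the carriage, 30 mm (x) x 18 mm (y), standing 50 mm above the carriage top; its top is 146 mm above the counter. Take it here to slide the carriage
- pointer (a point): tip of the yellow pointer (8 mm wide) at the middle of the carriage's robot side; 88 mm above the counter. Axes as the stand
- mark: red upright marker on the robot side of the base, 8 mm wide along the rail, 66 mm tall, top 74 mm above the counter; origin at its foot on the base; y along the rail. The pointer must stand over it: same y along the rail (it stays about 6 mm to the robot side of the pointer and 14 mm lower). Can stand anywhere on the middle and +y part of the rail
- lever (a joint): red clamp lever on the carriage, in rad: 0 fully locked (arm along the rail towards -y), grows to 1.5 fully unlocked (arm towards the robot, -x): it turns clockwise seen from above; stays where it is left. About 10 N at the knob near the locked end, under 1 N elsewhere
- lever_pivot (a point): on the lever's vertical turning axis, at the top of its hub, 108 mm above the counter; 60 mm from the knob's axis
- lever_knob (a point): top centre of the lever's upright red knob, a cylinder 20 mm across from 98 to 145 mm above the counter (graspable part above the 106 mm high lever arm)
- dripper_rim (a point): centre of the mouth of the white cone dripper, rim 162 mm above the counter; inner diameter 102 mm at the rim, 44 mm at its closed floor 64 mm lower; wall 4 mm. 110 mm to the +x side of the rail, moves with the carriage
- rest: light wood ladle rest, fixed: base 140 x 70 x 8 mm, two fork posts 12 mm thick at x = +50 and -50 mm, each 50 mm wide; the ladle lies on them at 85 mm height, between prongs 30 mm apart that rise to 107 mm. Origin: counter level under its middle
- ladle: steel stirring ladle, 70 g: horizontal handle bar 180 x 12 (y) x 8 mm with a black end at -x, and at x = +85 mm a stem 8 mm thick straight down to a small cup 32 mm wide, 18 mm tall. Origin: middle of the bar's underside (85 mm above the rest's origin when lying there); x along the bar to the stem, z up. Grasp the bar's middle from above, between the posts
- ladle_tip (a point): centre of the underside of the ladle's cup, 62 mm below and 85 mm in +x of the ladle's origin
- glass_cup: clear glass cup, 68 mm wide, 55 mm tall, standing on the stand's base below the marked place; bystander. Origin: underside centre
- mug: blue mug 80 mm wide, 90 mm tall; bystander. Origin: underside centre
- tamper: steel tamper 56 mm wide, 84 mm tall; bystander. Origin: underside centre
- pitcher: steel milk pitcher 84 mm wide, 100 mm tall; bystander. Origin: underside centre
- bean_tin: green tin 84 mm wide, 110 mm tall; bystander. Origin: underside centre
There are look-alikes about, which are no part of the job. Leave any purple or turquoise look-alike of the rest alone.

How it is judged:
By the outcome, as a careful person would: the job done as asked, in the order asked, and still so for the second after the job is handed in, with the robot touching nothing.
It also fails if it takes over 72 s, if anything falls off the work surface, if the arm or the gripper's body presses on something with over 40 N, if the wrist force passes 120 N, or if a joint passes its speed limit or range.

## Working session

There is one attempt and no reset: what is moved stays moved. The work goes in short steps, Python scripts to look and compute and a shell command to move; the robot and the scene stay as the last step left them, time stands still between calls to the robot, and variables do not carry over. Pictures are saved under pics/ and viewed, at most 12 in all, crops included, and the job is handed in when it is done.

```bash
ls; mkdir -p pics
cat > h.py <<'E'
import numpy as np, cv2
from workcell import *
def snap(n):
    p=camera_params(n); im,d=get_image(n); return im,d,np.array(p["camera_matrix"]),np.array(p["extrinsics"])
def cloud(d,K,E):
    v,u=np.mgrid[:480,:640]; P=np.stack([(u-K[0,2])/K[0,0]*d,(v-K[1,2])/K[1,1]*d,d,np.ones_like(d)],-1)
    return (P@E.T)[...,:3]
def ray(u,v,z,K,E):
    r=E[:3,:3]@np.linalg.solve(K,[u,v,1]); c=E[:3,3]; return c+r*(z-c[2])/r[2]
E
python3 - <<'E'
from h import *
for n in("scene","top"):
    im,d,K,E=snap(n); cv2.imwrite(f"pics/{n}0.png",im[...,::-1]); np.savez(f"{n}0.npz",im=im,d=d,K=K,E=E)
    print(n,K.tolist(),E.round(3).tolist())
o=get_obs();print(o)
E
```

```text
pics
scene [[496.55576809644805, 0.0, 328.7297698796051], [0.0, 496.55576809644805, 242.95333132319146], [0.0, 0.0, 1.0]] [[-0.786, 0.381, -0.488, 1046.852], [0.619, 0.472, -0.628, 579.99], [-0.009, -0.795, -0.606, 706.323], [0.0, 0.0, 0.0, 1.0]]
top [[586.4802971638317, 0.0, 319.4160979783018], [0.0, 586.4802971638317, 236.82787695404696], [0.0, 0.0, 1.0]] [[0.02, -0.974, 0.226, 291.681], [-1.0, -0.019, 0.007, -56.226], [-0.002, -0.226, -0.974, 1332.098], [0.0, 0.0, 0.0, 1.0]]
{'t': 0.1, 'qpos': array([ 1.23101881e+00,  4.23745021e-01,  1.63054496e+00, -1.60220890e-05,
        1.08858914e+00, -1.89506821e-02]), 'qvel': array([ 0.0015822 , -0.00250679, -0.00209079,  0.00020653,  0.00066222,
       -0.00020229]), 'joint_torque': array([-2.11382226e-04, -5.45611167e+01, -2.74323535e+01,  6.44995132e-02,
        1.88088877e-02, -7.24660208e-05]), 'ee_pos': array([196.89171368, 592.69193134, 222.01849888]), 'orientation': array([-5.01749004e-01, -3.10104726e+00,  1.99220145e-03]), 'ft_force': array([0.50816315, 0.27209048, 0.03594571]), 'moment': array([ 0.0337785 , -0.00597009,  0.01964177]), 'grasp_force': 0.0, 'width': 87.88704574991074}
```

View pics/top0.png

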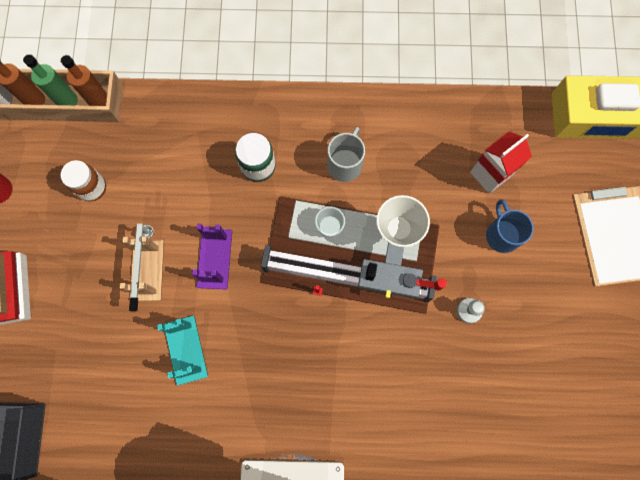

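View pics/scene0.png

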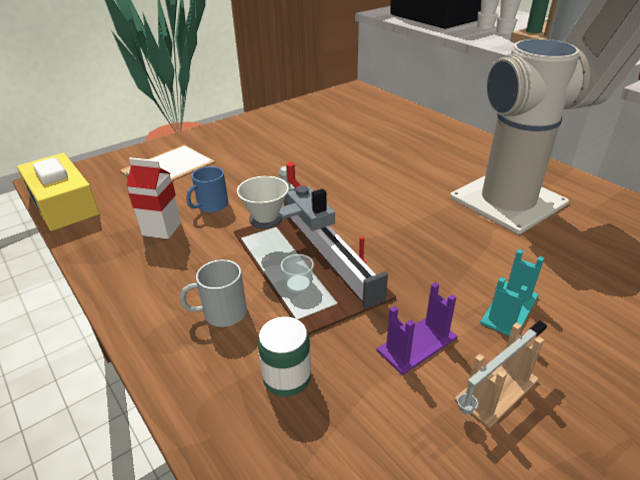

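The top view shows:
- the stand, running from (265,258) to (435,290)
- the red marker at (318,290) and the yellow pointer at (388,294)
- the black grip at (371,271), the lever hub at (408,281) and the knob at (440,285), in the locked position
- the dripper at (403,222)

There are three rests: light wood with the ladle at (145,265), purple at (213,258) and turquoise at (185,350). The light wood one fits the description. The red and white milk carton and the other red items are not the lever or marker.

Run:
```python
from h import *
f=np.load("top0.npz"); im,d,K,E=[f[k] for k in("im","d","K","E")]
X=cloud(d,K,E); hsv=cv2.cvtColor(im,cv2.COLOR_RGB2HSV).astype(int); H,S,V=hsv[...,0],hsv[...,1],hsv[...,2]
v,u=np.mgrid[:480,:640]
def box(a,b,c,e): return (u>=a)&(u<=b)&(v>=c)&(v<=e)
red=((H<8)|(H>172))&(S>150)
def rep(n,m,z=None):
    P=X[m]; print(n,m.sum(),"uv",u[m].mean().round(1),v[m].mean().round(1),"med",np.median(P,0).round(1),"zmax",P[:,2].max().round(1), "ray",ray(u[m].mean(),v[m].mean(),z,K,E).round(1) if z else "")
rep("knobtop",red&box(395,460,265,305)&(X[...,2]>138),145)
rep("leverarm",red&box(395,460,265,305)&(X[...,2]>95)&(X[...,2]<112),106)
rep("mark",red&box(305,330,275,305)&(X[...,2]>62),74)
rep("pointer",(abs(H-28)<6)&(S>150)&box(375,400,280,305),88)
rep("grip",(V<70)&box(355,385,255,290)&(X[...,2]>138),146)
rep("hub",box(398,420,265,295)&(X[...,2]>101)&(X[...,2]<115)&~red,108)
rim=box(370,435,190,255)&(X[...,2]>156)&(X[...,2]<170); rep("rim",rim,162)
(c,r),_=cv2.minEnclosingCircle(np.argwhere(rim)[:,::-1].astype(np.float32)),0
print("rim circ",c,r,ray(*c,162,K,E).round(1))
(c,r)=cv2.minEnclosingCircle(X[rim][:,:2].astype(np.float32));print("rimworld",c,r)
rail=box(262,360,240,295)&(X[...,2]>40)&(X[...,2]<56)&(S<60); 
print("rail",cv2.minAreaRect(X[rail][:,:2].astype(np.float32)), rail.sum())
bar=box(120,160,215,312)&(X[...,2]>82)&(X[...,2]<100)&((S<60)|(V<60)); 
print("bar",cv2.minAreaRect(X[bar][:,:2].astype(np.float32)), X[bar].mean(0), bar.sum())
base=box(115,170,215,312)&(X[...,2]>4)&(X[...,2]<13)&(V>170); print("restbase",cv2.minAreaRect(X[base][:,:2].astype(np.float32)),base.sum())
pr=box(110,170,215,312)&(X[...,2]>100); print("prongs",np.unique(X[pr].round(0),axis=0)[::3])
carr=box(355,440,250,305)&(X[...,2]>92)&(X[...,2]<99)&~red;print("carr",cv2.minAreaRect(X[carr][:,:2].astype(np.float32)),X[carr].mean(0))
cv2.imwrite("pics/crop1.png",np.hstack([cv2.resize(im[180:320,255:465,::-1],None,fx=2.6,fy=2.6,interpolation=3),cv2.resize(im[215:320,100:190,::-1],(240,364),interpolation=3)]))
```

```text
knobtop 78 uv 441.4 282.4 med [ 476.8 -299.4  144.8] zmax 1332.1 ray [ 476.7 -299.   145. ]
leverarm 117 uv 425.8 283.5 med [ 480.1 -274.2  106.3] zmax 111.3 ray [ 479.8 -274.   106. ]
mark 16 uv 317.3 286.8 med [472.1 -44.7  74.4] zmax 1332.1 ray [472.8 -45.4  74. ]
pointer 12 uv 387.5 294.8 med [ 455.9 -193.3   93.5] zmax 99.5 ray [ 456.7 -195.2   88. ]
grip 121 uv 371.3 269.7 med [ 499.6 -155.5  145.6] zmax 1332.1 ray [ 499.9 -155.9  146. ]
hub 175 uv 409.4 279.9 med [ 486.3 -239.3  107.6] zmax 114.7 ray [ 486.4 -239.2  108. ]
rim 438 uv 404.6 218.2 med [ 612.3 -228.1  160.8] zmax 168.3 ray [ 606.2 -223.2  162. ]
rim circ (402.8674621582031, 220.28915405273438) 26.402780532836914 [ 601.6 -219.5  162. ]
rimworld (602.2869262695312, -219.07421875) 55.41279602050781
rail ((523.64111328125, -32.18920135498047), (213.4856719970703, 46.842689514160156), 82.2709732055664) 306
bar ((506.7968444824219, 343.7095031738281), (29.363040924072266, 188.0322265625), 86.06303405761719) [503.51518319 343.60886563  93.48649662] 570
restbase ((529.986328125, 359.4284362792969), (230.6742706298828, 12
[... 485 characters left out ...]
11.]
 [ 468.  363.  110.]
 [ 469.  321.  108.]
 [ 469.  328.  107.]
 [ 471.  323.  105.]
 [ 471.  328.  107.]
 [ 559.  329.  110.]
 [ 559.  368.  108.]
 [ 560.  328.  106.]
 [ 560.  372.  110.]
 [ 561.  330.  108.]
 [ 561.  369.  106.]
 [ 562.  332.  106.]
 [ 563.  331.  111.]
 [ 563.  373.  108.]
 [ 564.  364.  102.]
 [ 564.  370.  104.]
 [ 565.  366.  108.]
 [ 566.  328.  108.]
 [ 567.  326.  101.]
 [ 567.  365.  100.]
 [ 568.  331.  107.]
 [ 568.  370.  105.]
 [ 569.  325.  103.]
 [ 570.  328.  109.]
 [ 570.  368.  106.]
 [ 571.  325.  104.]]
carr ((503.5235900878906, -202.4956512451172), (129.43310546875, 104.23054504394531), 81.58296203613281) [ 496.30032541 -200.86616675   95.73675194]
```

View pics/crop1.png

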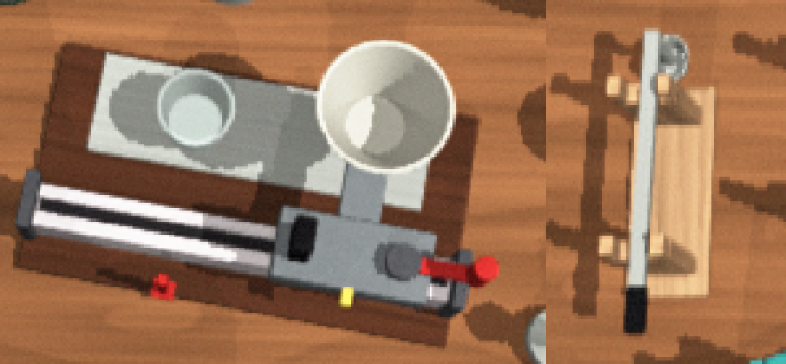

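The crop confirms the targets. The light wood rest holds the ladle, its bar running away from the robot and its cup at the far end. The lever is locked, with its arm towards -y, and the glass sits below the marker side. Next I move over to the knob.

```bash
cat >> h.py <<'E'
from scipy.spatial.transform import Rotation as R
def plan(x,y,z,yaw=None):
    """tool-frame shift (m) to world target, and turn about tool z (deg) so the closing line is at yaw deg (mod 180)"""
    o=get_obs(); M=R.from_rotvec(o["orientation"]).as_matrix(); p=o["ee_pos"]
    a=np.degrees(np.arctan2(M[1,1],M[0,1]))
    t=None if yaw is None else -((yaw-a+90)%180-90)
    print("t",round(o["t"],2),"pos",p.round(1),"yaw",a.round(2),"tilt",M[:2,2].round(4),"F",o["ft_force"].round(1),"w",round(o["width"],1),"gf",round(o["grasp_force"],1),"q6",o["qpos"][5].round(2))
    print(" shift m",(M.T@(np.array([x,y,z])-p)/1000).round(4),"turn",t)
E
python3 -m creep '{"delta_pos":[[-0.03,-0.024,0],[-0.03,-0.024,0],[-0.03,-0.024,0],[-0.03,-0.024,0],[-0.03,-0.024,0],[-0.03,-0.024,0],[-0.03,-0.024,0],[-0.03,-0.024,0],[-0.03,-0.024,0],[-0.03,-0.024,0],[-0.03,-0.024,0],[-0.03,-0.024,0]],"twist":[[0,0,0],[0,0,0],[0,0,0],[0,0,0],[0,0,0],[0,0,0],[0,0,0],[0,0,0],[0,0,0],[0,0,0],[0,0,0],[0,0,0]]}' 1
python3 -m creep '{"delta_pos":[[-0.014,-0.036,0],[-0.014,-0.036,0],[-0.014,-0.036,0],[-0.014,-0.036,0],[-0.014,-0.036,0],[-0.014,-0.036,0],[-0.014,-0.036,0],[-0.014,-0.036,0],[-0.014,-0.036,0],[-0.014,-0.036,0],[-0.014,-0.036,0],[-0.014,-0.036,0],[-0.014,-0.036,0]],"twist":[[0,0,0],[0,0,0],[0,0,0],[0,0,0],[0,0,0],[0,0,0],[0,0,0],[0,0,0],[0,0,0],[0,0,0],[0,0,0],[0,0,0],[0,0,0]]}' 0.6
python3 -m creep '{"delta_pos":[[0,0,0],[0,0,0],[0,0,0],[0,0,0],[0,0,0],[0,0,0],[0,0,0],[0,0,0],[0,0,0],[0,0,0],[0,0,0],[0,0,0],[0,0,0]],"twist":[[0,0,6.7],[0,0,6.7],[0,0,6.7],[0,0,6.7],[0,0,6.7],[0,0,6.7],[0,0,6.7],[0,0,6.7],[0,0,6.7],[0,0,6.7],[0,0,6.7],[0,0,6.7],[0,0,0]]}'
python3 -c "
from h import *
plan(476.7,-299,222,-8.8)
im,d,K,E=snap('wrist'); np.savez('w1.npz',im=im,d=d,K=K,E=E); cv2.imwrite('pics/w1.png',im[...,::-1])
X=cloud(d,K,E); hsv=cv2.cvtColor(im,cv2.COLOR_RGB2HSV); m=((hsv[...,0]<8)|(hsv[...,0]>172))&(hsv[...,1]>140)&(d>0)
k=m&(abs(X[...,2]-145)<5); a=m&(abs(X[...,2]-106)<3); print(k.sum(),a.sum(),np.median(X[k],0),X[a].mean(0))
print('knobcirc',cv2.minEnclosingCircle(X[k][:,:2].astype(np.float32)))
"
```

```text
t: 1.1
ee_pos: [448.4, 204.5, 222.6]
orientation: [-0.502, -3.101, 0.0]
ft_force: [0.4, 0.4, 0.2]
width: 88.0
grasp_force: 0.0
t: 2.18
ee_pos: [472.5, -297.1, 222.4]
orientation: [-0.502, -3.101, -0.0]
ft_force: [0.6, 0.5, 0.3]
width: 53.0
grasp_force: 0.0
t: 3.27
ee_pos: [472.8, -295.1, 222.3]
orientation: [-2.389, -2.04, 0.0]
ft_force: [-0.4, -0.7, -0.1]
width: 52.7
grasp_force: 0.0
t 3.27 pos [ 472.8 -295.1  222.3] yaw -9.02 tilt [-0.0006  0.0004] F [-0.4 -0.7 -0.1] w 52.7 gf 0.0 q6 -0.42
 shift m [-0.0033  0.0045  0.0003] turn -0.21702578927299498
831 1176 [ 477.36746465 -298.52396813  144.7653324 ] [ 481.52137916 -273.33324463  105.86548021]
knobcirc ((477.168212890625, -299.3520202636719), 9.974173545837402)
```

View pics/w1.png

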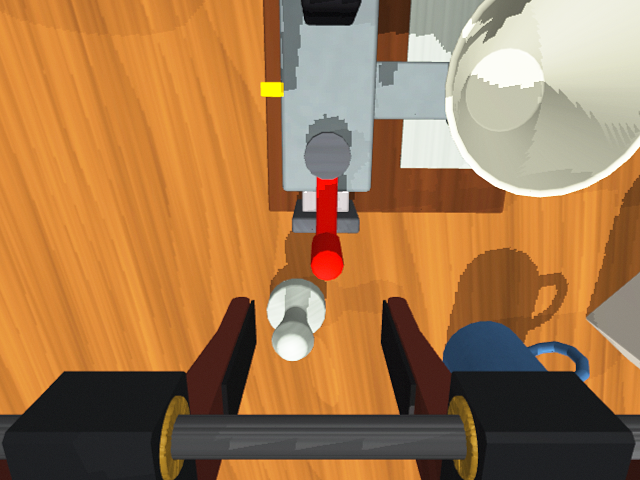

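The wrist view shows the stand square to the tool. The knob is at (327,265), hub at (327,155), pointer at (272,89), and the tamper (292,320) is lower than the finger height. I'll refine the hub position and stand yaw from this picture.

Run:
```python
from h import *
f=np.load("w1.npz"); im,d,K,E=[f[k] for k in("im","d","K","E")]
X=cloud(d,K,E); hsv=cv2.cvtColor(im,cv2.COLOR_RGB2HSV).astype(int); v,u=np.mgrid[:480,:640]
b=(u>300)&(u<355)&(v>125)&(v<185)&(hsv[...,1]<80)&(abs(X[...,2]-108)<4)
print("hub",cv2.minEnclosingCircle(X[b][:,:2].astype(np.float32)))
c=(abs(X[...,2]-96)<2.5)&(u>278)&(u<378)&(v<192)
for s in(0,1):
    pts=[]
    for r in range(20,180,4):
        uu=np.where(c[r])[0]
        if len(uu)>30: pts.append(X[r,uu[0] if s==0 else uu[-1],:2])
    l=cv2.fitLine(np.array(pts,np.float32),cv2.DIST_HUBER,0,.01,.01).ravel(); print("edge",np.degrees(np.arctan2(l[0],l[1])),l)
y=(abs(hsv[...,0]-29)<6)&(hsv[...,1]>150)&(u<300)&(d>0); print("pointer",X[y].mean(0),X[y].min(0),X[y].max(0), ray(u[y].mean(),v[y].mean(),88,K,E))
plan(477.2,-299.3,111,-8.8)
```

```text
hub ((487.1832580566406, -240.6177520751953), 14.856001853942871)
edge 9.3518715 [ 1.6249719e-01  9.8670900e-01  4.6405872e+02 -2.0000409e+02]
edge 9.232992 [ 1.6044958e-01  9.8704404e-01  5.2157086e+02 -2.1158284e+02]
pointer [ 458.08540414 -194.81951277   88.96436218] [ 439.67762777 -200.34547839   -1.50402674] [ 466.52838078 -183.07499112   98.79798686] [ 458.05820863 -194.83595331   88.        ]
t 3.32 pos [ 472.8 -295.1  222.4] yaw -8.65 tilt [-0.0005  0.0003] F [-0.1  0.9  0.3] w 52.4 gf 0.0 q6 -0.43
 shift m [-0.0035  0.005   0.1114] turn 0.14530649239721072
```

```bash
python3 -m creep '{"delta_pos":[[-0.0035,0.005,0.01],[0,0,0.025],[0,0,0.025],[0,0,0.025],[0,0,0.016],[0,0,0.01],[0,0,0],[0,0,0]],"twist":[[0,0,0.5],[0,0,0],[0,0,0],[0,0,0],[0,0,0],[0,0,0],[0,0,0],[0,0,0]]}'
python3 -m creep '{"delta_pos":[[0,0,0],[0,0,0],[0,0,0],[0,0,0],[0,0,0],[0,0,0]],"twist":[[0,0,0],[0,0,0],[0,0,0],[0,0,0],[0,0,0],[0,0,0]]}' 0
python3 -c "
from h import *
plan(477.2,-299.3,111,-9.3); print(R.from_rotvec(get_obs()['orientation']).as_matrix().round(3))"
```

```text
t: 3.98
ee_pos: [477.5, -299.5, 111.3]
orientation: [-2.392, -2.035, 0.0]
ft_force: [-0.1, 0.5, 0.6]
width: 52.8
grasp_force: 0.0
t: 4.48
ee_pos: [477.2, -299.6, 112.1]
orientation: [2.394, 2.035, -0.0]
ft_force: [-1.6, -0.3, 3.2]
width: 19.3
grasp_force: 30.0
t 4.48 pos [ 477.2 -299.6  112.1] yaw -9.27 tilt [-0.0001 -0.0003] F [-1.6 -0.3  3.2] w 19.3 gf 30.0 q6 -0.42
 shift m [ 0.0002 -0.0001  0.0011] turn 0.030255727291404355
[[ 0.161  0.987 -0.   ]
 [ 0.987 -0.161 -0.   ]
 [-0.    -0.    -1.   ]]
```

```bash
python3 -m creep '{"delta_pos":[[0.0004,-0.0069,0],[0.0004,-0.0069,0],[0.0004,-0.0069,0],[0.0004,-0.0069,0],[0.0004,-0.0069,0],[0.0004,-0.0069,0],[0.0004,-0.0069,0],[0.0004,-0.0069,0],[0.0004,-0.0069,0],[0.0004,-0.0069,0],[0.0004,-0.0069,0],[0.0004,-0.0069,0],[0.0004,-0.0069,0],[0,0,0],[0,0,0]],"twist":[[0,0,6.6],[0,0,6.6],[0,0,6.6],[0,0,6.6],[0,0,6.6],[0,0,6.6],[0,0,6.6],[0,0,6.6],[0,0,6.6],[0,0,6.6],[0,0,6.6],[0,0,6.6],[0,0,6.6],[0,0,0],[0,0,0]]}'
python3 -c "
from h import *
import math
a=math.radians(9.3)
ex=np.array([math.cos(a),-math.sin(a)]);ey=np.array([math.sin(a),math.cos(a)]);k=np.array([487.2,-240.6])
p=k+60*(-ey*math.cos(1.5)-ex*math.sin(1.5)); print(p); plan(*p,112,-9.3-85.9)"
```

```text
t: 5.73
ee_pos: [427.5, -234.6, 112.0]
orientation: [-3.139, 0.133, -0.0]
ft_force: [-0.3, 2.6, 4.3]
width: 19.8
grasp_force: 30.0
[ 427.4510981  -235.11650463]
t 5.73 pos [ 427.5 -234.6  112. ] yaw -94.84 tilt [0.0002 0.0002] F [-0.3  2.6  4.3] w 19.8 gf 30.0 q6 1.13
 shift m [ 0.      0.0005 -0.    ] turn 0.355789318907739
```

```bash
python3 -m creep '{"delta_pos":[[0,0,0],[0,0,0],[0,0,0],[0,0,-0.015],[0,0,-0.025],[0,0,-0.02],[0,0,0],[0,0,0]],"twist":[[0,0,0],[0,0,0],[0,0,0],[0,0,0],[0,0,0],[0,0,0],[0,0,4.5],[0,0,0]]}' 0.55
python3 -c "
from h import *
plan(500.4,-156,172,-99.3)
im,d,K,E=snap('top'); hsv=cv2.cvtColor(im,cv2.COLOR_RGB2HSV); X=cloud(d,K,E)
m=(((hsv[...,0]<8)|(hsv[...,0]>172))&(hsv[...,1]>140)&(abs(X[...,2]-106)<3)); v,u=np.mgrid[:480,:640]; m&=(u>380)&(u<450)&(v>255)&(v<340); print('arm',m.sum(),X[m].mean(0) if m.sum() else 0)
"
```

```text
t: 6.4
ee_pos: [428.0, -235.6, 172.8]
orientation: [3.129, -0.266, 0.004]
ft_force: [0.2, -0.1, -0.6]
width: 48.5
grasp_force: 0.0
t 6.4 pos [ 428.  -235.6  172.8] yaw -99.7 tilt [ 0.0023 -0.0014] F [ 0.2 -0.1 -0.6] w 48.5 gf 0.0 q6 1.21
 shift m [ 0.0579 -0.0906  0.0009] turn -0.4048394798100219
arm 0 0
```

```bash
python3 -m creep '{"delta_pos":[[0.0193,-0.0302,0],[0.0193,-0.0302,0],[0.0193,-0.0302,0],[0,0,0.02],[0,0,0.025],[0,0,0.018],[0,0,0],[0,0,0]],"twist":[[0,0,0],[0,0,0],[0,0,0],[0,0,0],[0,0,0],[0,0,0],[0,0,0],[0,0,0]]}'
python3 -m creep '{"delta_pos":[[0,0,0],[0,0,0],[0,0,0],[0,0,0],[0,0,0],[0,0,0]],"twist":[[0,0,0],[0,0,0],[0,0,0],[0,0,0],[0,0,0],[0,0,0]]}' 0
python3 -c "
from h import *
plan(500.4+150*.1616,-156+150*.9869,109,-99.3)
im,d,K,E=snap('wrist'); cv2.imwrite('pics/w2.png',im[...,::-1])"
```

```text
t: 7.12
ee_pos: [498.3, -154.8, 107.3]
orientation: [-3.13, 0.26, 0.006]
ft_force: [0.0, 0.1, 0.3]
width: 48.1
grasp_force: 0.0
t: 7.62
ee_pos: [499.8, -155.4, 109.4]
orientation: [3.13, -0.262, 0.002]
ft_force: [-0.5, -0.6, 4.5]
width: 17.8
grasp_force: 30.0
t 7.62 pos [ 499.8 -155.4  109.4] yaw -99.57 tilt [ 0.001  -0.0005] F [-0.5 -0.6  4.5] w 17.8 gf 30.0 q6 1.41
 shift m [-0.     -0.1495  0.0003] turn -0.2653989574766058
```

View pics/w2.png

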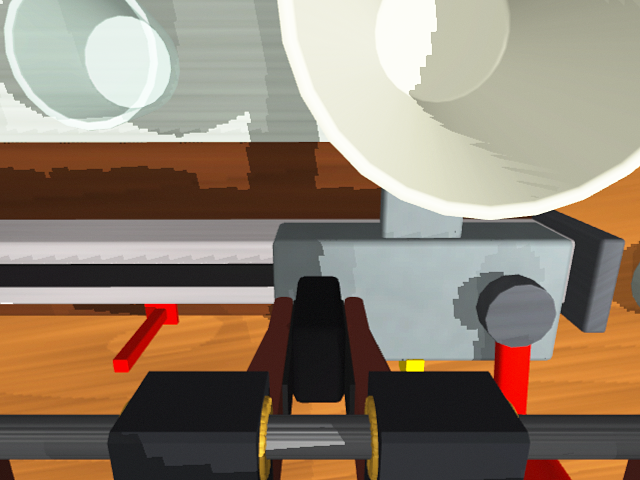

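The grip block is held between the fingers at (320,340) and the lever arm is at 90° to the rail. The marker is at (122,365) and the pointer at (412,366). Now I slide the carriage about 145 mm and look again.

```bash
python3 -m creep '{"delta_pos":[[0,-0.01,0],[0,-0.015,0],[0,-0.015,0],[0,-0.015,0],[0,-0.015,0],[0,-0.015,0],[0,-0.015,0],[0,-0.015,0],[0,-0.015,0],[0,-0.01,0],[0,-0.005,0],[0,0,0],[0,0,0],[0,0,0],[0,0,0]],"twist":[[0,0,-0.25],[0,0,0],[0,0,0],[0,0,0],[0,0,0],[0,0,0],[0,0,0],[0,0,0],[0,0,0],[0,0,0],[0,0,0],[0,0,0],[0,0,0],[0,0,0],[0,0,0]]}'
cat > m.py <<'E'
from h import *
import sys
o=get_obs(); print("tcp",o["ee_pos"].round(1),o["ft_force"].round(1),"t",o["t"])
ey=np.array([.1616,.9869]); ex=np.array([.9869,-.1616]); v,u=np.mgrid[:480,:640]
for n in sys.argv[2:]:
    im,d,K,E=snap(n); cv2.imwrite(f"pics/{sys.argv[1]}_{n}.png",im[...,::-1]); X=cloud(d,K,E); h=cv2.cvtColor(im,cv2.COLOR_RGB2HSV).astype(int)
    red=((h[...,0]<8)|(h[...,0]>172))&(h[...,1]>140); ye=(abs(h[...,0]-28)<6)&(h[...,1]>140)
    near=(abs(X[...,:2]-[466,-45]).max(-1)<45)
    m=red&near&(abs(X[...,2]-74)<3); p=ye&near
    for nm,k,z in(("mark",m,74),("ptr",p,88)):
        if k.sum()<3: print(n,nm,"none"); continue
        q=ray(u[k].mean(),v[k].mean(),z,K,E)[:2]; c=X[k][:,:2]@ey
        print(n,nm,k.sum(),"uv",u[k].mean().round(1),v[k].mean().round(1),q.round(1),"s",(q@ey).round(2),"x",(q@ex).round(2),"cloud s",np.median(c).round(2),"range",c.min().round(1),c.max().round(1))
E
python3 m.py s1 scene top wrist
```

```text
t: 8.92
ee_pos: [523.8, -11.6, 109.3]
orientation: [-3.13, 0.256, -0.002]
ft_force: [0.1, 2.9, 5.9]
width: 17.4
grasp_force: 30.0
tcp [523.8 -11.6 109.3] [0.1 2.9 5.9] t 8.9167
scene mark none
scene ptr none
top mark none
top ptr none
wrist mark 94 uv 393.1 365.4 [473.8 -43.7] s 33.43 x 474.63 cloud s 33.42 range 30.6 36.2
wrist ptr 260 uv 411.4 365.0 [482.  -51.3] s 27.26 x 483.95 cloud s 29.4 range 23.9 32.2
```

```bash
python3 -c "
import cv2,numpy as np
a=cv2.imread('pics/s1_wrist.png')[290:410,340:480];b=cv2.imread('pics/s1_top.png')[240:320,260:360]
cv2.imwrite('pics/c2.png',np.hstack([cv2.resize(a,(420,360),interpolation=cv2.INTER_NEAREST),cv2.resize(b,(380,360),interpolation=3)]))"
```

```text
(no output)
```

View pics/c2.png

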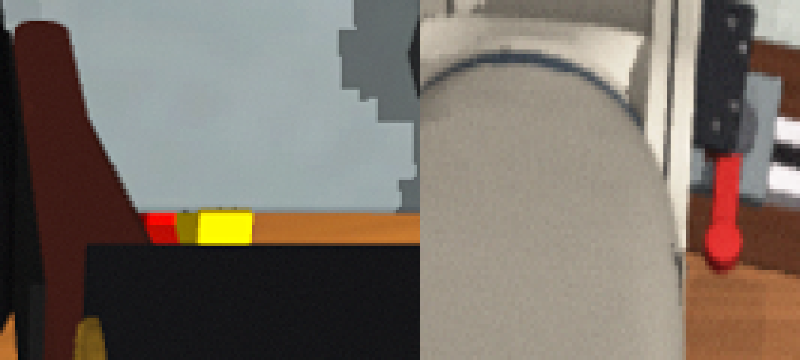

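The right-hand finger hides part of the marker. I'll nudge the carriage 4 mm, release, lift, and look from above.

```bash
python3 -m creep '{"delta_pos":[[0,-0.002,0],[0,-0.002,0],[0,0,0],[0,0,0],[0,0,0]],"twist":[[0,0,0],[0,0,0],[0,0,0],[0,0,0],[0,0,0]]}'
python3 -m creep '{"delta_pos":[[0,0,0],[0,0,0],[0,0,0],[0,0,-0.02],[0,0,-0.03],[0,0,-0.03],[-0.03,0,-0.03],[-0.04,0,-0.02],[-0.04,0,0],[0,0,0],[0,0,0]],"twist":[[0,0,0],[0,0,0],[0,0,0],[0,0,0],[0,0,0],[0,0,0],[0,0,0],[0,0,0],[0,0,0],[0,0,0],[0,0,0]]}' 0.55
python3 m.py s2 wrist
```

```text
t: 9.48
ee_pos: [524.4, -8.1, 109.4]
orientation: [-3.131, 0.256, -0.003]
ft_force: [-0.2, -0.2, 6.0]
width: 17.8
grasp_force: 30.0
t: 10.4
ee_pos: [416.6, 9.4, 236.9]
orientation: [-3.131, 0.255, -0.0]
ft_force: [0.9, 0.3, 1.2]
width: 48.5
grasp_force: 0.0
tcp [416.6   9.4 236.9] [0.9 0.3 1.2] t 10.4
wrist mark 94 uv 378.3 138.2 [472.6 -44.5] s 32.43 x 473.64 cloud s 32.58 range 28.1 36.0
wrist ptr 320 uv 383.6 123.2 [483.3 -47.6] s 31.11 x 484.65 cloud s 32.34 range 12.8 76.4
```

```bash
python3 -c "
import cv2
a=cv2.imread('pics/s2_wrist.png')
cv2.imwrite('pics/c3.png',cv2.resize(a[90:190,330:430],(600,600),interpolation=cv2.INTER_NEAREST))
h=cv2.cvtColor(a,cv2.COLOR_BGR2HSV).astype(int)
for r in range(112,152,3):
  print(r,''.join('R' if (x[0]<8 or x[0]>172) and x[1]>140 else 'Y' if abs(x[0]-28)<6 and x[1]>140 and x[2]>170 else 'y' if abs(x[0]-28)<6 and x[1]>140 else '.' for x in h[r,355:410]))
"
```

```text
112 .......................................................
115 .......................yYYYYYYYYYYYYY..................
118 .....................yyYYYYYYYYYYYYYYR.................
121 .....................yyYYYYYYYYYYYYYYR.................
124 ...RRRRRRRRRRRRRRRRR.yyYYYYYYYYYYYYY...................
127 ..RRRRRRRRRRRRRRRRRR.yyYYYYYYYYYYYYY...................
130 ..RRRRRRRRRRRRRRRRRR.yyYYYYYYYYYYYYYR..................
133 ..RRRRRRRRRRRRRRRRRRR..YYYYYYYYYYYYY...................
136 ..RRRRRRRRRRRRRRRRRRRRRRRRRRRR.........................
139 ..RRRRRRRRRRRRRRRRRRRRRRRRRRR..........................
142 ...RRRRRRRRRRRRRRRRRRRRRRRRRR..........................
145 .......................................................
148 .......................................................
151 .......................................................
```

View pics/c3.png

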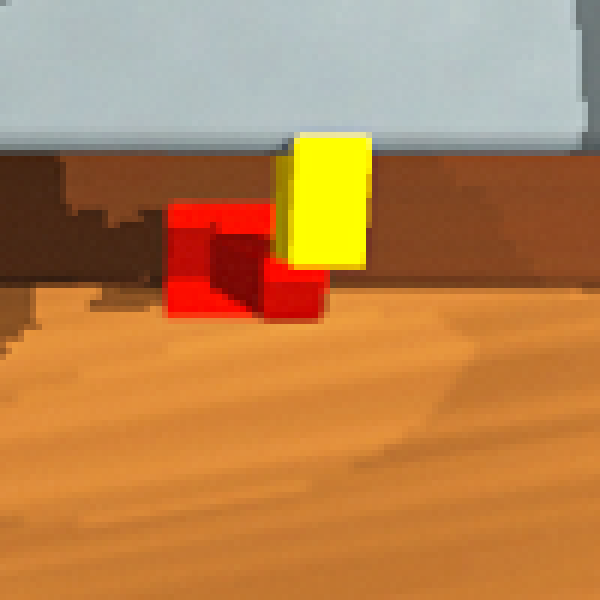

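The crop shows the marker's top square at about pixels (374–384, 134–143) and the pointer's bright top face at about (378–391, 113–134). I'll convert the edges using measured heights.

Run:
```python
from h import *
ey=np.array([.1616,.9869]); ex=np.array([.9869,-.1616])
im,d,K,E=snap("wrist"); X=cloud(d,K,E)
print("cam",E[:3,3])
for n,pts in(("ptr",[(380,120),(385,120),(390,120),(380,131),(385,131),(389,131)]),("mark",[(375,139),(379,139),(383,139),(379,135),(379,142)])):
    for u,v in pts: q=X[v,u]; print(n,u,v,q.round(1),"s",(q[:2]@ey).round(1),"x",(q[:2]@ex).round(1))
for nm,z,e in(("ptr",88,(378.2,391)),("ptr",93,(378.2,391)),("mark",74,(374.2,384.2))):
    s=[ray(c,131 if nm=="ptr" else 139,z,K,E)[:2]@ey for c in e]; print(nm,z,np.round(s,2),np.mean(s).round(2))
```

```text
cam [501.95212264  -4.66980106 399.14485352]
ptr 380 120 [488.  -44.4  96.9] s 35.0 x 488.8
ptr 385 120 [487.5 -47.7  97. ] s 31.7 x 488.8
ptr 390 120 [487.  -50.9  98.2] s 28.5 x 488.8
ptr 380 131 [480.8 -43.7  96. ] s 34.6 x 481.6
ptr 385 131 [480.4 -46.9  97.1] s 31.3 x 481.6
ptr 389 131 [479.9 -49.7  96.4] s 28.5 x 481.6
mark 375 139 [474.2 -42.4  73.2] s 34.8 x 474.8
mark 379 139 [473.7 -45.3  72.8] s 31.8 x 474.8
mark 383 139 [473.3 -48.1  73.9] s 29.0 x 474.9
mark 379 135 [478.4 -42.6  97.3] s 35.3 x 479.0
mark 379 142 [471.6 -45.   73.1] s 31.8 x 472.7
ptr 88 [34.7  25.77] 30.24
ptr 93 [35.37 26.59] 30.98
mark 74 [35.51 28.18] 31.84
```

Pointer top is at z≈97 with centre s≈31.6, and the marker is at 31.9, so they line up within about 0.3 mm. Next I locate the knob and hub to lock the lever. I'll cage the knob loosely so the carriage isn't dragged.

Run:
```python
from h import *
im,d,K,E=snap("wrist"); X=cloud(d,K,E); h=cv2.cvtColor(im,cv2.COLOR_RGB2HSV).astype(int)
red=((h[...,0]<8)|(h[...,0]>172))&(h[...,1]>140)
k=red&(abs(X[...,2]-145)<4)
if k.sum()>20: print("knob",k.sum(),cv2.minEnclosingCircle(X[k][:,:2].astype(np.float32)))
b=(h[...,1]<80)&(abs(X[...,2]-108)<3)&(abs(X[...,:2]-[511.3,-93]).max(-1)<25)
if b.sum()>20: print("hub",b.sum(),cv2.minEnclosingCircle(X[b][:,:2].astype(np.float32)))
plan(451.6,-87.5,180,-95.2)
print(R.from_rotvec(get_obs()['orientation']).as_matrix().round(3))
```

```text
knob 881 ((452.112060546875, -87.1623306274414), 9.934535026550293)
hub 1869 ((511.35833740234375, -92.21961975097656), 15.060873031616211)
t 10.55 pos [419.5   9.1 236.9] yaw -99.33 tilt [ 0.0008 -0.    ] F [ 0.8  0.1 -0.3] w 48.4 gf 0.0 q6 1.73
 shift m [0.0473 0.0901 0.0569] turn -4.12892858110078
[[ 0.987 -0.162  0.001]
 [-0.162 -0.987 -0.   ]
 [ 0.001 -0.    -1.   ]]
```

```bash
python3 -m creep '{"delta_pos":[[0.016,0.03,0],[0.016,0.03,0],[0.0155,0.03,0],[0,0,0.03],[0,0,0.03],[0,0,0.03],[0,0,0.025],[0,0,0.01],[0,0,0],[0,0,0]],"twist":[[0,0,0],[0,0,0],[0,0,0],[0,0,-4.1],[0,0,0],[0,0,0],[0,0,0],[0,0,0],[0,0,0],[0,0,0]]}'
python3 -m creep '{"delta_pos":[[0,0,0],[0,0,0],[0,0,0],[0,0,0]],"twist":[[0,0,0],[0,0,0],[0,0,0],[0,0,0]]}' 0.27
python3 -c "
from h import *
plan(451.9,-87.4,112,-95.2)"
```

```text
t: 11.38
ee_pos: [451.2, -87.5, 111.5]
orientation: [-3.138, 0.144, 0.002]
ft_force: [0.3, -0.1, 0.3]
width: 47.8
grasp_force: 0.0
t: 11.72
ee_pos: [451.3, -87.5, 112.8]
orientation: [3.138, -0.143, 0.003]
ft_force: [0.2, 0.8, -0.3]
width: 25.6
grasp_force: 0.0
t 11.72 pos [451.3 -87.5 112.8] yaw -95.23 tilt [ 0.002  -0.0005] F [ 0.2  0.8 -0.3] w 25.6 gf 0.0 q6 1.44
 shift m [ 0.0005 -0.0001  0.0008] turn -0.025626767113564597
```

```bash
python3 -m creep '{"delta_pos":[[0.0008,0.0069,0],[0.0004,0.0069,0],[0.0004,0.0069,0],[0.0004,0.0069,0],[0.0004,0.0069,0],[0.0004,0.0069,0],[0.0004,0.0069,0],[0.0004,0.0069,0],[0.0004,0.0069,0],[0.0004,0.0069,0],[0.0004,0.0069,0],[0.0004,0.0069,0],[0.0004,0.0069,0],[0,0,0],[0,0,0]],"twist":[[0,0,-6.6],[0,0,-6.6],[0,0,-6.6],[0,0,-6.6],[0,0,-6.6],[0,0,-6.6],[0,0,-6.6],[0,0,-6.6],[0,0,-6.6],[0,0,-6.6],[0,0,-6.6],[0,0,-6.6],[0,0,-6.6],[0,0,0],[0,0,0]]}'
python3 -m creep '{"delta_pos":[[0,0.002,0],[0,0.001,0],[0,0,0],[0,0,0]],"twist":[[0,0,0],[0,0,0],[0,0,0],[0,0,0]]}'
python3 -c "
from h import *
plan(501.7,-151.9,112,-9.3)"
```

```text
t: 12.97
ee_pos: [501.4, -152.1, 112.2]
orientation: [2.399, 2.027, 0.001]
ft_force: [-0.2, 0.1, 0.2]
width: 23.6
grasp_force: 0.0
t: 13.3
ee_pos: [503.8, -152.4, 111.8]
orientation: [-2.397, -2.03, 0.0]
ft_force: [-1.2, -0.1, 0.8]
width: 23.7
grasp_force: 0.6
t 13.3 pos [ 503.8 -152.4  111.8] yaw -9.48 tilt [-0.0002  0.0001] F [-1.2 -0.1  0.8] w 23.7 gf 0.6 q6 -0.15
 shift m [ 0.0002 -0.0021 -0.0002] turn -0.18214408376954339
```

```bash
python3 -m creep '{"delta_pos":[[0,0.001,0],[0,0.001,0],[0,0,0],[0,0,0]],"twist":[[0,0,0],[0,0,0],[0,0,0],[0,0,0]]}'
python3 -m creep '{"delta_pos":[[0,0.001,0],[0,0.001,0],[0,0,0],[0,0,0]],"twist":[[0,0,0],[0,0,0],[0,0,0],[0,0,0]]}'
python3 -c "
from h import *
plan(501.7,-151.9,112,-9.3)"
```

```text
t: 13.63
ee_pos: [503.9, -152.5, 111.5]
orientation: [-2.394, -2.029, 0.004]
ft_force: [-6.9, 0.8, 6.7]
width: 23.7
grasp_force: 3.7
t: 13.97
ee_pos: [504.1, -152.5, 111.2]
orientation: [-2.392, -2.027, 0.008]
ft_force: [-13.6, 1.4, 10.2]
width: 23.7
grasp_force: 6.4
t 13.97 pos [ 504.1 -152.5  111.2] yaw -9.43 tilt [-0.0079  0.0017] F [-13.6   1.4  10.2] w 23.7 gf 6.4 q6 -0.15
 shift m [ 0.0002 -0.0024 -0.0007] turn -0.13303741638320332
```

```bash
python3 -m creep '{"delta_pos":[[0,0.001,0],[0,0.001,0],[0,0.001,0],[0,0,0],[0,0,0],[0,0,0]],"twist":[[0,0,0],[0,0,0],[0,0,0],[0,0,0],[0,0,0],[0,0,0]]}'
python3 -m creep '{"delta_pos":[[0,-0.0035,0],[0,-0.0035,0],[0,0,0],[0,0,0],[0,0,0]],"twist":[[0,0,0],[0,0,0],[0,0,0],[0,0,0],[0,0,0]]}' 0.5
python3 -m creep '{"delta_pos":[[0,0,-0.03],[0,0,-0.04],[0,0,-0.04],[0,0,-0.02],[0,0,0],[0,0,0]],"twist":[[0,0,0],[0,0,0],[0,0,0],[0,0,0],[0,0,0],[0,0,0]]}'
cat > c.py <<'E'
from h import *
import sys
ey=np.array([.1616,.9869]); ex=np.array([.9869,-.1616])
im,d,K,E=snap("wrist"); X=cloud(d,K,E); h=cv2.cvtColor(im,cv2.COLOR_RGB2HSV).astype(int); cv2.imwrite(f"pics/{sys.argv[1]}.png",im[...,::-1])
red=((h[...,0]<8)|(h[...,0]>172))&(h[...,1]>140)
k=red&(abs(X[...,2]-145)<4); kc=np.array(cv2.minEnclosingCircle(X[k][:,:2].astype(np.float32))[0])
b=(h[...,1]<80)&(abs(X[...,2]-108)<3)&(abs(X[...,:2]-[511.3,-93]).max(-1)<25); hc=np.array(cv2.minEnclosingCircle(X[b][:,:2].astype(np.float32))[0])
w=kc-hc; print("knob",kc,"hub",hc,"angle from lock deg",np.degrees(np.arctan2(-w@ex,-w@ey)))
a=red&(abs(X[...,2]-106)<2)&(np.linalg.norm(X[...,:2]-hc,axis=-1)<60); l=cv2.fitLine(X[a][:,:2].astype(np.float32),cv2.DIST_HUBER,0,.01,.01).ravel(); print("arm dir deg",np.degrees(np.arctan2(l[0],l[1])), a.sum())
ye=(abs(h[...,0]-28)<6)&(h[...,1]>140)&(abs(X[...,2]-97)<3); mk=red&(abs(X[...,2]-74)<3)
for n,m in(("ptr",ye),("mark",mk)):
    if m.sum()>4: s=X[m][:,:2]@ey; print(n,m.sum(),np.percentile(s,[2,98]).round(1),"mid",np.percentile(s,[2,98]).mean().round(2))
plan(500,0,230,-9.3)
E
python3 c.py w5
```

```text
t: 14.47
ee_pos: [504.3, -152.5, 111.0]
orientation: [-2.388, -2.024, 0.013]
ft_force: [-21.4, 0.3, 18.0]
width: 24.0
grasp_force: 10.8
t: 14.88
ee_pos: [504.7, -152.7, 111.9]
orientation: [2.396, 2.031, 0.001]
ft_force: [-0.1, -0.2, -1.5]
width: 43.7
grasp_force: 0.0
t: 15.38
ee_pos: [505.0, -152.8, 243.0]
orientation: [2.394, 2.03, 0.003]
ft_force: [-0.3, -0.0, -0.3]
width: 44.2
grasp_force: 0.0
knob [505.78936768 -87.86955261] hub [511.74621582 -93.07261658] angle from lock deg 121.83651379897883
arm dir deg 9.530645 993
ptr 272 [27.9 35.5] mid 31.67
mark 63 [28.2 35.6] mid 31.87
t 15.43 pos [ 503.9 -152.5  241.5] yaw -9.43 tilt [ 0.0003 -0.0001] F [ 0.2  0.3 -1.2] w 43.9 gf 0.0 q6 -0.15
 shift m [ 0.1498 -0.0289  0.0115] turn -0.13010983300439705
```

The arm direction (9.5°) is along the rail, the lever is hard against its stop, and pointer and marker agree within 0.2 mm. Next is the ladle pose.

Run:
```python
from h import *
f=np.load("w1.npz"); im,d,K,E=[f[k] for k in("im","d","K","E")]; X=cloud(d,K,E); h=cv2.cvtColor(im,cv2.COLOR_RGB2HSV).astype(int)
red=((h[...,0]<8)|(h[...,0]>172))&(h[...,1]>140)
a=red&(abs(X[...,2]-106)<2)&(np.linalg.norm(X[...,:2]-[487.2,-240.6],axis=-1)<60); l=cv2.fitLine(X[a][:,:2].astype(np.float32),cv2.DIST_HUBER,0,.01,.01).ravel(); print("initial arm dir",np.degrees(np.arctan2(l[0],l[1])))
f=np.load("top0.npz"); im,d,K,E=[f[k] for k in("im","d","K","E")]
h=cv2.cvtColor(im,cv2.COLOR_RGB2HSV).astype(int); v,u=np.mgrid[:480,:640]; X=cloud(d,K,E)
m=(u>120)&(u<160)&(v>215)&(v<312)&(abs(X[...,2]-93)<5)&((h[...,1]<50)|(h[...,2]<70))
l=cv2.fitLine(X[m][:,:2].astype(np.float32),cv2.DIST_HUBER,0,.01,.01).ravel(); s=(X[m][:,:2]-l[2:])@l[:2]
print("bar yaw",np.degrees(np.arctan2(l[1],l[0])),"mid",l[2:]+l[:2]*np.percentile(s,[0.5,99.5]).mean(),np.percentile(s,[0.5,99.5]))
c=np.array([[463.5,325],[463.5,366.5],[565,328.5],[565,369]]); print("rest centre from prongs",c.mean(0))
plan(510,344,240,86)
```

```text
initial arm dir 10.442688
bar yaw 0.8028765 mid [506.56961463 343.86048794] [-91.67357126  95.54792208]
rest centre from prongs [514.25 347.25]
t 15.43 pos [ 503.9 -152.5  241.5] yaw -9.43 tilt [ 0.0003 -0.0001] F [ 0.2  0.3 -1.2] w 43.9 gf 0.0 q6 -0.15
 shift m [ 0.4908 -0.0754  0.0015] turn 84.5698901669956
```

```bash
python3 -m creep '{"delta_pos":[[0.03,-0.0058,0],[0.036,-0.0058,0],[0.039,-0.0058,0],[0.039,-0.0058,0],[0.039,-0.0058,0],[0.039,-0.0058,0],[0.039,-0.0058,0],[0.039,-0.0058,0],[0.039,-0.0058,0],[0.039,-0.0058,0],[0.039,-0.0058,0],[0.039,-0.0058,0],[0.039,-0.0058,0]],"twist":[[0,0,0],[0,0,0],[0,0,0],[0,0,0],[0,0,0],[0,0,0],[0,0,0],[0,0,0],[0,0,0],[0,0,0],[0,0,0],[0,0,0],[0,0,0]]}' 0.5
python3 -m creep '{"delta_pos":[[0,0,0],[0,0,0],[0,0,0],[0,0,0],[0,0,0],[0,0,0],[0,0,0],[0,0,0],[0,0,0],[0,0,0],[0,0,0],[0,0,0],[0,0,0],[0,0,0]],"twist":[[0,0,6.7],[0,0,6.7],[0,0,6.7],[0,0,6.7],[0,0,6.7],[0,0,6.7],[0,0,6.7],[0,0,6.7],[0,0,6.7],[0,0,6.7],[0,0,6.7],[0,0,6.7],[0,0,0],[0,0,0]]}'
cat > l.py <<'E'
from h import *
import sys
im,d,K,E=snap("wrist"); X=cloud(d,K,E); h=cv2.cvtColor(im,cv2.COLOR_RGB2HSV).astype(int); cv2.imwrite(f"pics/{sys.argv[1]}.png",im[...,::-1])
near=(abs(X[...,0]-510)<130)&(abs(X[...,1]-346)<60)
st=near&(abs(X[...,2]-93)<4)&((h[...,1]<60)|(h[...,2]<70))
l=cv2.fitLine(X[st][:,:2].astype(np.float32),cv2.DIST_HUBER,0,.01,.01).ravel(); s=(X[st][:,:2]-l[2:])@l[:2]; r=np.percentile(s,[0.5,99.5])
print("bar",st.sum(),"yaw",np.degrees(np.arctan2(l[1],l[0])),"mid",l[2:]+l[:2]*r.mean(),r, "z",np.median(X[st][:,2]))
wd=near&(abs(X[...,2]-107)<3); n,lab,stt,c=cv2.connectedComponentsWithStats(wd.astype(np.uint8))
for i in range(1,n):
    if stt[i,4]>25: print("prong",X[lab==i].mean(0).round(1),stt[i,4])
plan(507,344,240,-89.2)
E
python3 l.py w6
```

```text
t: 16.52
ee_pos: [509.4, 349.6, 239.1]
orientation: [-2.396, -2.031, 0.006]
ft_force: [0.2, -0.8, -0.8]
width: 43.7
grasp_force: 0.0
t: 17.68
ee_pos: [510.0, 347.7, 239.8]
orientation: [3.14, 0.01, -0.004]
ft_force: [-0.3, 0.0, 0.2]
width: 44.3
grasp_force: 0.0
bar 4070 yaw 0.772981 mid [507.43246169 344.71454471] [-100.17229677   85.75893076] z 93.24394356722433
prong [564.4 329.5 106.9] 264
prong [562.8 369.2 106.9] 269
prong [464.9 325.8 106.9] 219
prong [463.5 365.6 106.9] 210
t 17.73 pos [510.2 347.8 240.2] yaw -89.62 tilt [-0.0021 -0.0013] F [-0.7  0.1  0.4] w 43.7 gf 0.0 q6 2.14
 shift m [-0.0032  0.0037  0.0002] turn -0.41620954125505705
```

View pics/w6.png

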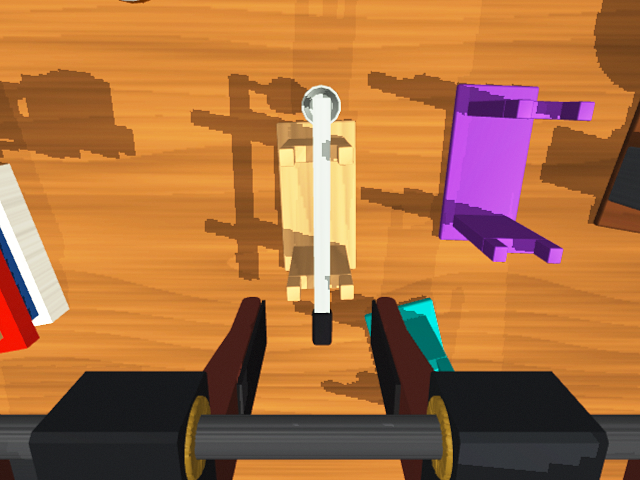

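The wrist view shows the wood rest at (316,200) with the ladle bar down its middle: cup at (320,105), black end at (322,328). The purple (490,160) and turquoise (410,330) rests are clear of the descent. Now I grasp the ladle.

```bash
python3 -m creep '{"delta_pos":[[0,0.0031,0.02],[0,0,0.035],[0,0,0.035],[0,0,0.035],[0,0,0.03],[0,0,0.014],[0,0,0],[0,0,0]],"twist":[[0,0,-0.4],[0,0,0],[0,0,0],[0,0,0],[0,0,0],[0,0,0],[0,0,0],[0,0,0]]}'
python3 -m creep '{"delta_pos":[[0,0,0],[0,0,0],[0,0,0],[0,0,0],[0,0,0],[0,0,0],[0,0,0]],"twist":[[0,0,0],[0,0,0],[0,0,0],[0,0,0],[0,0,0],[0,0,0],[0,0,0]]}' 0
python3 -c "
from h import *
plan(510.2,344.7,240,-89.2)"
```

```text
t: 18.4
ee_pos: [510.7, 345.0, 72.6]
orientation: [3.141, 0.018, -0.001]
ft_force: [-0.1, -0.3, 0.1]
width: 43.7
grasp_force: 0.0
t: 18.98
ee_pos: [511.0, 345.2, 73.6]
orientation: [-3.141, -0.016, -0.001]
ft_force: [-0.4, -0.8, 6.8]
width: 11.4
grasp_force: 30.0
t 18.98 pos [511.  345.2  73.6] yaw -89.42 tilt [0.0008 0.0005] F [-0.4 -0.8  6.8] w 11.4 gf 30.0 q6 2.14
 shift m [-0.0007  0.0004 -0.1664] turn -0.22354179383002304
```

```bash
python3 -m creep '{"delta_pos":[[0,0,-0.01],[0,0,-0.02],[0,0,-0.03],[0,0,-0.04],[0,0,-0.04],[0,0,-0.03],[0,0,-0.01],[0,0,0],[0,0,0]],"twist":[[0,0,0],[0,0,0],[0,0,0],[0,0,0],[0,0,0],[0,0,0],[0,0,0],[0,0,0],[0,0,0]]}'
python3 - <<'E'
from h import *
im,d,K,E=snap("wrist"); cv2.imwrite("pics/w7.png",im[...,::-1]); o=get_obs(); p=o["ee_pos"]
X=cloud(d,K,E); h=cv2.cvtColor(im,cv2.COLOR_RGB2HSV).astype(int); zt=p[2]+11.4
b=(abs(X[...,2]-zt-8)<6)&(d>0)&(abs(X[...,1]-p[1])<25)&(X[...,0]>p[0]+25)&(h[...,1]<70)
print("bar",b.sum(),"x",np.percentile(X[b][:,0],[1,99])-p[0],"y",X[b][:,1].mean()-p[1],"z",np.median(X[b][:,2])-p[2])
l=cv2.fitLine(X[b][:,:2].astype(np.float32),cv2.DIST_HUBER,0,.01,.01).ravel(); print("yaw",np.degrees(np.arctan2(l[1],l[0])), "slope",np.polyfit(X[b][:,0],X[b][:,2],1)[0])
c=(X[...,2]>zt-70)&(X[...,2]<zt-38)&(abs(X[...,1]-p[1])<30)&(X[...,0]>p[0]+50)&(X[...,0]<p[0]+130); 
if c.sum()>10: print("cup",c.sum(),X[c].min(0)-p,X[c].max(0)-p)
plan(541.4-3,-71.6,249,-89.2)
E
```

```text
t: 19.73
ee_pos: [510.2, 344.7, 252.2]
orientation: [3.141, 0.016, -0.001]
ft_force: [-0.5, 0.7, -1.3]
width: 11.7
grasp_force: 30.0
bar 7009 x [25.74599279 90.45195941] y 0.7359567196005514 z 20.543382228192968
yaw 0.6833257 slope -0.001993473548073371
cup 2306 [ 72.80689056 -14.52144713 -48.2364328 ] [101.51104989  16.32882174 -29.72145738]
t 19.78 pos [509.7 344.3 251. ] yaw -89.43 tilt [-0.0024 -0.0015] F [ 0.  -0.3 -1.2] w 11.7 gf 30.0 q6 2.14
 shift m [0.0246 0.4162 0.0025] turn -0.2340451051181276
```

View pics/w7.png

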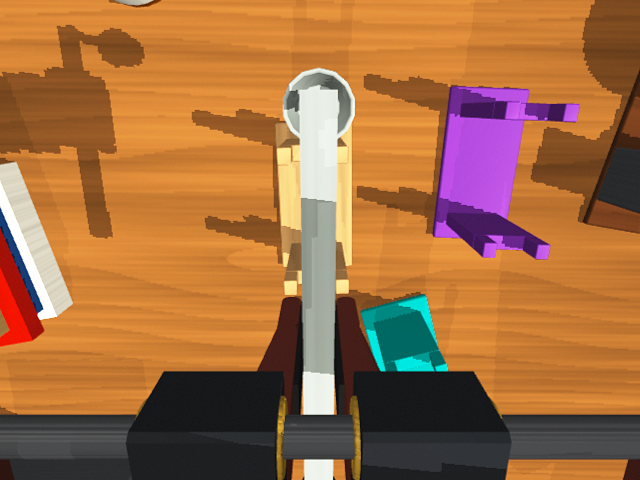

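The ladle is held level, with the cup at (320,105) about 85.5 mm ahead of the TCP. I'll re-measure the dripper mouth with the top camera before dipping.

Run:
```python
from h import *
im,d,K,E=snap("top"); cv2.imwrite("pics/t2.png",im[...,::-1]); X=cloud(d,K,E)
m=(abs(X[...,2]-162)<5)&(abs(X[...,:2]-[626,-72]).max(-1)<80)
print(m.sum(),cv2.minEnclosingCircle(X[m][:,:2].astype(np.float32)))
uv=np.argwhere(m)[:,::-1].astype(np.float32); c,r=cv2.minEnclosingCircle(uv); print(c,r,ray(*c,162,K,E))
h=cv2.cvtColor(im,cv2.COLOR_RGB2HSV).astype(int); red=((h[...,0]<8)|(h[...,0]>172))&(h[...,1]>140)
a=red&(abs(X[...,2]-106)<3)&(np.linalg.norm(X[...,:2]-[511.5,-93],axis=-1)<62); k=red&(abs(X[...,2]-145)<4)&(abs(X[...,:2]-[502,-152]).max(-1)<30)
print("arm",X[a].mean(0),"knob",X[k].mean(0), k.sum())
```

```text
394 ((627.1167602539062, -71.33557891845703), 54.75205993652344)
(331.1153869628906, 207.5) 26.120267868041992 [626.09840828 -71.2689848  162.        ]
arm [ 505.37175587 -124.40570936  106.06012249] knob [ 501.28254655 -151.03485383  144.99678401] 63
```

```bash
python3 -m creep '{"delta_pos":[[0.002,0.015,0],[0.002,0.025,0],[0.002,0.034,0],[0.002,0.034,0],[0.002,0.034,0],[0.002,0.034,0],[0.002,0.034,0],[0.002,0.034,0],[0.002,0.034,0],[0.002,0.034,0],[0.002,0.034,0],[0.002,0.034,0],[0.002,0.025,0],[0.001,0.012,0],[0,0,0],[0,0,0],[0,0,0]],"twist":[[0,0,0],[0,0,0],[0,0,0],[0,0,0],[0,0,0],[0,0,0],[0,0,0],[0,0,0],[0,0,0],[0,0,0],[0,0,0],[0,0,0],[0,0,0],[0,0,0],[0,0,0],[0,0,0],[0,0,0]]}'
python3 - <<'E'
from h import *
plan(541,-72.4,168,-89.3)
im,d,K,E=snap("wrist"); cv2.imwrite("pics/w8.png",im[...,::-1])
E
```

```text
t: 21.25
ee_pos: [541.4, -70.7, 252.1]
orientation: [-3.141, -0.016, 0.002]
ft_force: [0.1, 0.4, -1.4]
width: 11.7
grasp_force: 30.0
t 21.25 pos [541.4 -70.7 252.1] yaw -89.4 tilt [-0.0014  0.0006] F [ 0.1  0.4 -1.4] w 11.7 gf 30.0 q6 1.41
 shift m [-0.0003  0.0017  0.0841] turn -0.10320663963888421
```

View pics/w8.png

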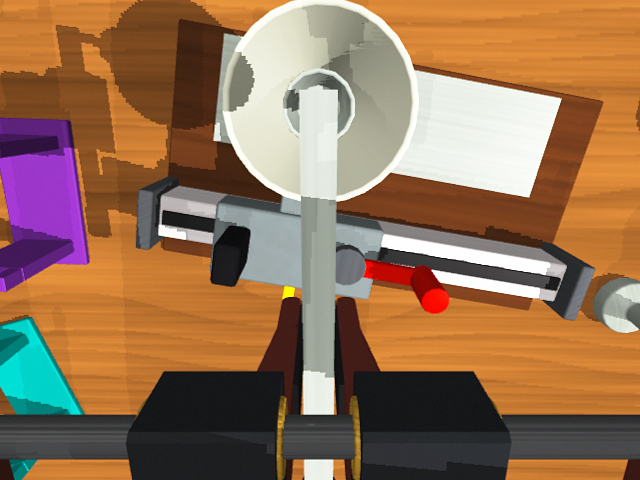

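The cup (320,105) is centred over the dripper mouth (320,100). The lever lies along the rail with its knob at (433,295). Now I dip, hold, and lift.

```bash
python3 -m creep '{"delta_pos":[[0,0.0015,0.01],[0,0,0.02],[0,0,0.02],[0,0,0.02],[0,0,0.015],[0,0,0],[0,0,0],[0,0,0],[0,0,0],[0,0,0],[0,0,0]],"twist":[[0,0,0],[0,0,0],[0,0,0],[0,0,0],[0,0,0],[0,0,0],[0,0,0],[0,0,0],[0,0,0],[0,0,0],[0,0,0]]}'
python3 -m creep '{"delta_pos":[[0,0,-0.01],[0,0,-0.02],[0,0,-0.025],[0,0,-0.025],[0,0,-0.01],[0,0,0],[0,0,0]],"twist":[[0,0,0],[0,0,0],[0,0,0],[0,0,0],[0,0,0],[0,0,0],[0,0,0]]}'
python3 -c "
from h import *
plan(511,345.2,250,-89.4)"
```

```text
t: 22.22
ee_pos: [542.4, -73.2, 168.7]
orientation: [3.141, 0.016, 0.003]
ft_force: [1.2, 0.6, -0.7]
width: 11.7
grasp_force: 30.0
t: 22.8
ee_pos: [541.8, -73.2, 258.0]
orientation: [3.141, 0.016, 0.002]
ft_force: [-1.5, -0.9, -1.4]
width: 11.3
grasp_force: 30.0
t 22.8 pos [541.8 -73.2 258. ] yaw -89.43 tilt [ 0.001  -0.0002] F [-1.5 -0.9 -1.4] w 11.3 gf 30.0 q6 1.4
 shift m [-0.0267 -0.4187  0.0079] turn -0.03375490486368449
```

```bash
python3 -m creep '{"delta_pos":[[-0.0018,-0.015,0],[-0.0018,-0.025,0],[-0.0018,-0.034,0],[-0.0018,-0.034,0],[-0.0018,-0.034,0],[-0.0018,-0.034,0],[-0.0018,-0.034,0],[-0.0018,-0.034,0],[-0.0018,-0.034,0],[-0.0018,-0.034,0],[-0.0018,-0.034,0],[-0.0018,-0.034,0],[-0.0018,-0.025,0],[-0.0018,-0.015,0],[0,0,0],[0,0,0],[0,0,0]],"twist":[[0,0,0],[0,0,0],[0,0,0],[0,0,0],[0,0,0],[0,0,0],[0,0,0],[0,0,0],[0,0,0],[0,0,0],[0,0,0],[0,0,0],[0,0,0],[0,0,0],[0,0,-1],[0,0,0],[0,0,0]]}'
python3 l.py w9; python3 -c "
from h import *
plan(512,347.2,74,-88.4)"
```

```text
t: 24.22
ee_pos: [512.2, 345.2, 256.9]
orientation: [3.14, 0.042, -0.002]
ft_force: [0.7, -0.6, 0.0]
width: 11.9
grasp_force: 30.0
t 24.27 pos [512.4 345.  257.2] yaw -88.5 tilt [-0.001 -0.001] F [-0.5 -0.4 -0.9] w 11.6 gf 30.0 q6 2.12
 shift m [-0.0002 -0.0024  0.1832] turn -0.09901553997416102Traceback (most recent call last):
  File "l.py", line 6, in <module>
    l=cv2.fitLine(X[st][:,:2].astype(np.float32),cv2.DIST_HUBER,0,.01,.01).ravel(); s=(X[st][:,:2]-l[2:])@l[:2]; r=np.percentile(s,[0.5,99.5])
      ~~~~~~~~~~~^^^^^^^^^^^^^^^^^^^^^^^^^^^^^^^^^^^^^^^^^^^^^^^^^^^^^^^^^
cv2.error: OpenCV(4.12.0) /io/opencv/modules/imgproc/src/linefit.cpp:50: error: (-215:Assertion failed) count > 0 in function 'fitLine2D_wods'
```

```bash
python3 -m creep '{"delta_pos":[[0,-0.0024,0.02],[0,0,0.03],[0,0,0.035],[0,0,0.03],[0,0,0.025],[0,0,0.015],[0,0,0.01],[0,0,0.008],[0,0,0.005],[0,0,0.003],[0,0,0],[0,0,0],[0,0,0]],"twist":[[0,0,0],[0,0,0],[0,0,0],[0,0,0],[0,0,0],[0,0,0],[0,0,0],[0,0,0],[0,0,0],[0,0,0],[0,0,0],[0,0,0],[0,0,0]]}'
```

```text
t: 25.35
ee_pos: [512.9, 349.3, 77.7]
orientation: [-3.141, -0.043, -0.002]
ft_force: [0.2, -0.2, -0.6]
width: 11.6
grasp_force: 30.0
```

```bash
python3 -m creep '{"delta_pos":[[0,0.0012,0.002],[0,0,0.0015],[0,0,0],[0,0,0],[0,0,0]],"twist":[[0,0,0],[0,0,0],[0,0,0],[0,0,0],[0,0,0]]}'
```

```text
t: 25.77
ee_pos: [512.7, 347.8, 73.6]
orientation: [-3.141, -0.043, -0.001]
ft_force: [0.3, -0.9, 3.5]
width: 11.3
grasp_force: 30.0
```

Contact is confirmed at 3.5 N with z equal to the original grasp height. Releasing and backing off.

```bash
python3 -m creep '{"delta_pos":[[0,0,0],[0,0,0],[0,0,0],[0,0,0],[0,0,0]],"twist":[[0,0,0],[0,0,0],[0,0,0],[0,0,0],[0,0,0]]}' 0.45
python3 -m creep '{"delta_pos":[[0,0,-0.01],[0,0,-0.025],[0,0,-0.04],[0,0,-0.04],[0,0,-0.035],[0,0,-0.02],[0,0,0],[0,0,0],[0,0,0]],"twist":[[0,0,0],[0,0,0],[0,0,0],[0,0,0],[0,0,0],[0,0,0],[0,0,0],[0,0,0],[0,0,0]]}'
python3 l.py w10
python3 - <<'E'
from h import *
im,d,K,E=snap("top"); X=cloud(d,K,E); cv2.imwrite("pics/t3.png",im[...,::-1])
h=cv2.cvtColor(im,cv2.COLOR_RGB2HSV).astype(int); red=((h[...,0]<8)|(h[...,0]>172))&(h[...,1]>140)
k=red&(abs(X[...,2]-145)<4)&(abs(X[...,:2]-[502,-152]).max(-1)<30); m=(abs(X[...,2]-162)<5)&(abs(X[...,:2]-[626,-72]).max(-1)<80)
print("knob",X[k].mean(0),"rim",cv2.minEnclosingCircle(X[m][:,:2].astype(np.float32)))
f=np.load("top0.npz")["im"]; cv2.imwrite("pics/t3v.png",np.vstack([im[130:400,90:550,::-1]]))
E
```

```text
t: 26.18
ee_pos: [512.4, 347.7, 73.1]
orientation: [3.141, 0.043, -0.0]
ft_force: [-0.8, -0.4, -0.8]
width: 39.0
grasp_force: 0.0
t: 26.93
ee_pos: [511.9, 347.3, 242.7]
orientation: [3.141, 0.043, -0.002]
ft_force: [0.4, 0.6, 0.0]
width: 39.6
grasp_force: 0.0
bar 3985 yaw 1.6625613 mid [509.13188532 347.19722184] [-99.79985019  85.59047579] z 93.22263419140393
prong [562.7 369.1 106.8] 266
prong [564.4 329.5 106.9] 265
prong [463.4 365.5 107. ] 207
prong [465.1 325.7 107. ] 207
t 26.98 pos [511.6 347.2 242. ] yaw -88.43 tilt [-0.0021 -0.0013] F [ 0.3 -0.8 -1. ] w 39.5 gf 0.0 q6 2.12
 shift m [-0.0047  0.003   0.002 ] turn 0.7701204915637447
knob [ 500.75616669 -151.15418729  144.82189577] rim ((627.16162109375, -71.0809097290039), 55.34697341918945)
```

View pics/t3v.png

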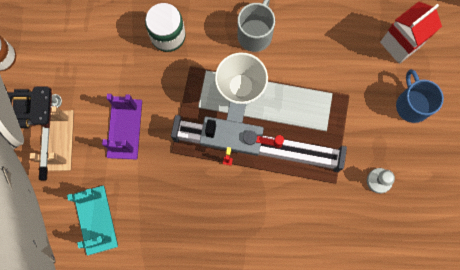

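The final view shows the pointer over the marker at (228,155), the lever lying along the rail at (270,140), the ladle on the wood rest at (50,130), and the other items where they started. Handing in.

```bash
python3 -c "
from workcell import *
print(close_job())"
```

```text
the job is handed in; nothing more can be done
None
```

The job is handed in: the carriage pointer is within about 0.2 mm of the red marker, the lever is locked against its stop, and the ladle was dipped below the dripper's rim and laid back on the wood rest.

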